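# Hook the spent candle out of its deep jar

### The arm

A 7-joint arm with a two-finger parallel gripper is mounted at the origin on the work surface. World frame = base frame: x ahead of the robot, y to its left, z up, the work surface at z = 0. Lengths are in mm, angles in rad, forces in N, time in s.
With the tool pointing down it reaches from about 350 to 900 mm from the base axis. Payload 19.9 kg.
Tool frame: the origin (TCP) lies at the very end of the fingers, on their centre line; the grasp point (between the pads) lies 19 mm behind it (env.grasp_offset is the distance from the TCP to the grasp point, in mm); x points along the fingers, y is the direction in which the jaws open and shut, and the axes are right-handed (so a half turn about x gives the same grasp; the last joint's range is limited). The gripper opens to 85 mm and grips with 20 to 120 N. Pads are 22 mm wide; open, the fingers measure 114 mm over their backs; the gripper's body (76 mm by 85 mm) begins 54 mm behind the grasp point. The pads swing forward as they close: fully open they stand 13 mm farther back than shut.
Start: joints at [-0.042, 0.417, -0.01, 1.614, 0.005, 1.111, -0.053], TCP at [624.981, 0.003, 231.26] pointing down, gripper open.
Joint ranges: [-2.81, 2.81], [-0.39, 2.02], [-1.27, 1.25], [0.06, 2.57], [-1.19, 4.33], [0.19, 2], [-2.82, 2.82]. Speed limits (rad/s): [1.89, 1.89, 2.39, 2.39, 3.01, 3.01, 3.01].

### API

Orientations are given as a unit quaternion [w, x, y, z].
In Python, from cell import env gives the robot as it stands.
- The arm moves only by the tool jog_arm, never from a script. Its argument "rows" is one flat list of numbers, 7 for each row, row after row: the shift along the tool's x, y, z in mm, then the turn, a rotation vector about the tool's x, y, z in degrees, then the closure, from 0 (fully open) to 1 (shut). A call has exactly 10 rows; each row is the pose to reach, as a shift and turn from the pose measured when the call began, along the tool's axes at that moment; what a row does not reach only later rows make up. A row lasts 1/10 s, in which the tool goes at most 50 mm and 8.59 degrees, less where a joint would pass 70% of its speed; a pose out of reach is approached as far as the arm can. A call with a gripper value outside its range is refused whole. The fingers move at their own pace and stop on an object; "force" is the grip in N (left out, the last holds). Time passes only in rows, so rows that repeat a pose let the fingers close, or fill a call up. It gives the time, the measured TCP pose, the force and the opening at its end, in the units of the state.
- env.read_state(): the state, without advancing time (a new reading comes with each control period).
- env.get_image(name): name is "scene" or "side" or "wrist"; returns the picture (420x560x3 uint8, red, green, blue); there is no depth.
- env.camera_model(name): a dict with "camera_matrix" (3x3 intrinsics, pixels), "pose" (4x4, takes a point from camera to world coordinates). Camera axes: x right, y down, z forward; pixel columns grow to the right and rows downward; lengths in mm; the calibration is good to about 2 mm. The wrist camera is an equidistant fisheye: a pixel r from the principal point sees the ray r / f radians off the axis. A picture is of the moment at which its call begins: read the wrist's pose just before it. camera_model takes no time and is no camera call; for the wrist camera it gives the pose at the moment of the call.
- env.close_job(): hands the job in, once; it reports no verdict.
The state is a dict: "time": time; "joint_positions": joint angles; "joint_velocities": joint speeds; "joint_torque": joint torques, N m; "eef_pos": TCP position; "tcp_rot": TCP orientation; "force": force on the tool from outside, world axes, zero at the start; "torque": the same for the moment, N m; "grip_width": opening from 0.0 (shut) to 1.0 (fully open).
Only numpy, scipy, OpenCV 4.12 (cv2) and the standard library are available. Lean on these libraries where they do the work, as an engineer would, in place of code of your own. Each camera call takes 0.05 s, during which the arm holds its last target. There are 200 camera calls.

### The job

Take the swan-neck hook from its stand and, with the hook, catch the wire loop of the spent candle cup deep in the blue jar (not the one in the cream jar) and draw it up out of the jar, without touching the cup with the gripper. Set the cup down gently, upright on the red round tray, never tipping it over, then hang the hook back in its stand and let go.

Things in the scene. Friction and masses are not known exactly. Their poses are not given: they have to be found in the camera images.
- hook_grip (a point): Hook tool, 150 g, hanging upright in the stand. Point: centre of its square wooden handle (22 x 22 mm, 66 mm tall), gripped from above on either pair of sides; z up. Below it a brass collar, 76 mm across, 6 mm thick, underside 39 mm below this point; then a 6 mm steel rod. The hook opens to +x (red mark on the collar's +x side).
- hook_bend (a point): Hook's lowest bend (rod centreline), 124 mm straight below hook_grip, same axes. An upward-open V: tip ends at x +12, z +10 (metal to x +15, z +13 mm); on the other side the rod rises at x -12 from z +11 to +49, then slants back to the axis by z +67.
- candle_bar (a point): Spent candle cup in the blue jar: brass, red wax top, about 150 g, 28 mm high, 56 mm wide (foot 50), with a rigid upright steel wire loop (wire 4.4 mm). Point: middle of the loop's top wire, 70 mm above the cup's foot, 42 above the wax. z up; legs at y +-24 mm, top arched (3 mm lower at y +-13, 15 lower at +-24). A hook passes through along x, from either side. The cup can swing.
- jar_blue: Blue glazed jar, fixed to the table, 115 mm high, 136 mm across, straight bore 108 mm wide or more. Origin: centre of its underside, on the table; inner floor 12 mm above. The cup stands within 5 mm of its centre. A like cream jar with a like cup stands by.
- tray: Red lacquered round flat tray fixed to the table, 170 mm across, 10 mm high, no rim. Origin: centre of its underside, on the table; its flat top is 10 mm above.
- stand: Hook stand fixed to the table: dark wooden plate 120 x 120 mm on four brass posts. Origin: centre of its underside, on the table. Plate top 110 mm above, with a round hole 53 mm across in its centre; the hook hangs through it, any way round, collar on the plate, handle centre 149 mm above the table.
Mind the look-alikes: they are no part of the job. Several things have the shape of the tray; the one meant has the colours described above.

How it is judged (in metres and radians):
On the way:
1. the candle cup hangs from the hook, wholly above the jar's mouth (height (world z) of candle_bar above 0.19 m and contact force between hook and candle above 0.3 N), for 0.2 s.
At the end, for the whole second after the job is handed in: The cup stands upright (10 degrees) and at rest on the tray, its loop within 55 mm of the tray's centre and 80 mm high (+-10 mm); the hook hangs at rest in its stand, upright (10 degrees), handle within 25 mm of the stand's centre, 140 to 160 mm high (horizontal distance between candle_bar and tray below 0.055 m and height (world z) of candle_bar between 0.07 and 0.09 m and angle between each of candle_bar, hook_grip's own z axis and vertical below 0.17 rad and linear speed of each of candle, hook below 0.03 m/s and horizontal distance between hook_grip and stand below 0.025 m and height (world z) of hook_grip between 0.14 and 0.16 m); the robot touches nothing.
It fails at once if the candle cup is touched by the gripper or arm instead of the hook (contact force between any of the fingers, the arm and candle above 0.3 N).
It fails at once if the candle cup is tipped over (60 degrees) (angle between candle_bar's own z axis and vertical above 1.05 rad).
It fails at once if the candle cup is dropped or pressed hard on the tray (over 30 N) (contact force between candle and tray above 30 N).
It also fails if it takes over 70 s, if anything falls off the work surface, if the arm or the gripper's body presses on something with over 40 N, if the wrist force passes 120 N, or if a joint passes its speed limit or range.

## Working session

There is one attempt and no reset: what is moved stays moved. The work goes in short steps, Python scripts to look and compute and a tool call to move; the robot and the scene stay as the last step left them, time stands still between calls to the robot, and variables do not carry over. Pictures are saved under pics/ and viewed, about 8 in all and at most 12, crops included, and the job is handed in when it is done.

Besides the shell and the picture viewer there is one more tool, called by a JSON object that holds its "api" and its "payload", one argument or row to a line. jog_arm: Moves the arm, as the interface text tells. Its arguments: {"type":"object","properties":{"rows":{"type":"array","items":{"type":"number"}},"force":{"type":"number"}},"required":["rows"]}

```bash
mkdir -p pics; ls; python3 - <<'E'
from cell import env
import cv2,numpy as np,json
s=env.read_state();print(s)
for n in ["scene","side","wrist"]:
    m=env.camera_model(n);print(n,np.round(m["camera_matrix"],1).tolist(),np.round(m["pose"],3).tolist())
    im=env.get_image(n);np.save(f"pics/{n}0.npy",im)
    cv2.imwrite(f"pics/{n}0.png",im[:,:,::-1])
a=[cv2.imread(f"pics/{n}0.png") for n in ["scene","side"]]
E
```

```text
pics
{'time': 0.0, 'joint_positions': array([-0.04151201,  0.41795461, -0.01030522,  1.61418193,  0.00471219,
        1.11072143, -0.05300234]), 'joint_velocities': array([ 1.41271408e-03, -6.66652804e-04, -4.16961770e-04, -6.76819498e-04,
        1.57090207e-03, -5.64775078e-05, -2.59997075e-04]), 'joint_torque': array([ 3.43503270e-04, -8.64444852e+01,  6.79280274e-01, -4.34903777e+01,
        1.92400004e-02,  7.37222959e-03,  1.31192037e-04]), 'eef_pos': array([ 6.24641986e+02, -5.77835806e-03,  2.30669100e+02]), 'tcp_rot': array([-0.49972251, -0.49965852, -0.50029   ,  0.50032859]), 'force': array([ 0.49840564, -0.51997891, -0.76392673]), 'torque': array([ 0.0717263 , -0.01928255,  0.00279295]), 'grip_width': 1.0043222623611223}
scene [[445.5, 0.0, 269.9], [0.0, 445.5, 205.3], [0.0, 0.0, 1.0]] [[0.484, 0.598, -0.64, 1067.765], [0.875, -0.318, 0.365, -357.936], [0.014, -0.736, -0.677, 803.256], [0.0, 0.0, 0.0, 1.0]]
side [[541.8, 0.0, 276.4], [0.0, 541.8, 213.5], [0.0, 0.0, 1.0]] [[0.95, -0.174, 0.257, 43.272], [-0.31, -0.581, 0.752, -1118.033], [0.018, -0.795, -0.606, 1045.119], [0.0, 0.0, 0.0, 1.0]]
wrist [[325.2, 0.0, 279.1], [0.0, 325.2, 213.4], [0.0, 0.0, 1.0]] [[1.0, 0.001, -0.002, 624.604], [0.0, -0.952, -0.306, 79.53], [-0.002, 0.306, -0.952, 373.846], [0.0, 0.0, 0.0, 1.0]]
```

View pics/scene0.png

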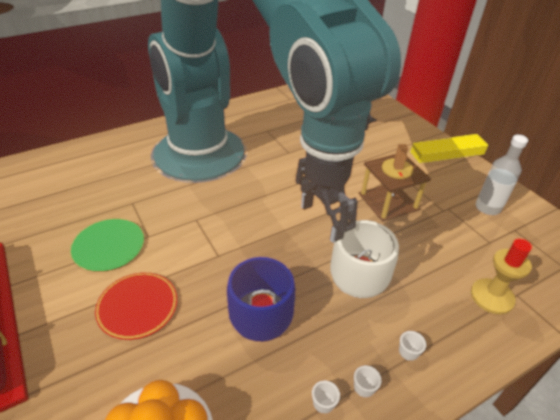

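View pics/side0.png

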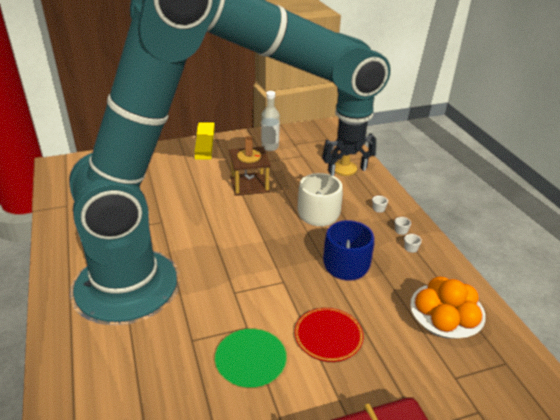

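The scene view shows the red tray at (136,305), the blue jar at (262,298) and the stand with hook at (398,170). In the side view they are at (329,333), (348,250) and (250,160).

```bash
cat > h.py <<'E'
from cell import env
import cv2,numpy as np
from scipy.spatial.transform import Rotation as R
def ray(m,u,v):
    K=np.array(m["camera_matrix"]);T=np.array(m["pose"])
    d=np.linalg.inv(K)@[u,v,1];return T[:3,3],T[:3,:3]@d
def fray(m,u,v):
    K=np.array(m["camera_matrix"]);T=np.array(m["pose"])
    p=np.array([u-K[0,2],v-K[1,2]]);r=np.hypot(*p);t=r/K[0,0]
    d=np.r_[p/max(r,1e-9)*np.sin(t),np.cos(t)];return T[:3,3],T[:3,:3]@d
def onz(od,z):
    o,d=od;return o+d*(z-o[2])/d[2]
def proj(m,p):
    T=np.array(m["pose"]);c=T[:3,:3].T@(np.array(p)-T[:3,3]);q=np.array(m["camera_matrix"])@c;return q[:2]/q[2]
def blobs(mask,amin=15):
    c,_=cv2.findContours(mask.astype(np.uint8),cv2.RETR_EXTERNAL,cv2.CHAIN_APPROX_NONE)
    return sorted([x[:,0,:] for x in c if cv2.contourArea(x)>amin],key=lambda x:-cv2.contourArea(x))
def circ(pts):
    A=np.c_[pts[:,:2],np.ones(len(pts))];s=np.linalg.lstsq(A,(pts[:,:2]**2).sum(1),rcond=None)[0]
    c=s[:2]/2;return c,np.sqrt(s[2]+c@c)
E
python3 - <<'E'
from h import *
crops=[]
for n,tr,st in [("scene",(136,305),(398,170)),("side",(329,333),(250,170))]:
    im=np.load(f"pics/{n}0.npy");m=env.camera_model(n);h=cv2.cvtColor(im,cv2.COLOR_RGB2HSV).astype(int)
    red=((h[...,0]<12)|(h[...,0]>170))&(h[...,1]>180)&(h[...,2]>110)
    for b in blobs(red,800):
        w=np.array([onz(ray(m,*p),10) for p in b]);c,r=circ(w);print(n,"red",b.mean(0).round(),c.round(1),r.round(1))
    blue=(h[...,0]>108)&(h[...,0]<130)&(h[...,1]>150)
    for b in blobs(blue,800):
        hull=cv2.convexHull(b)[:,0]
        # top outer rim at z=115: far side points (upper half of hull)
        cen=hull.mean(0)
        up=b[b[:,1]<np.percentile(b[:,1],35)]
        w=np.array([onz(ray(m,*p),115) for p in up]);c,r=circ(w);print(n,"blue",cen.round(),"rim",c.round(1),r.round(1))
    x,y=st;c=im[y-40:y+50,x-50:x+50];crops.append(cv2.resize(c,None,fx=4,fy=4,interpolation=cv2.INTER_CUBIC))
cv2.imwrite("pics/c1.png",np.hstack(crops)[:,:,::-1])
E
```

```text
scene red [434.  54.] [-172.2 1304.1] 482.3
scene red [136. 305.] [ 452.4 -328.1] 75.8
scene red [  8. 330.] [ 365.  -613.4] 137.4
side red [ 13. 123.] [-723.  1169.8] 653.5
side red [329. 333.] [ 454.3 -329.3] 83.3
side blue [347. 248.] rim [ 597.2 -112.9] 60.8
```

View pics/c1.png

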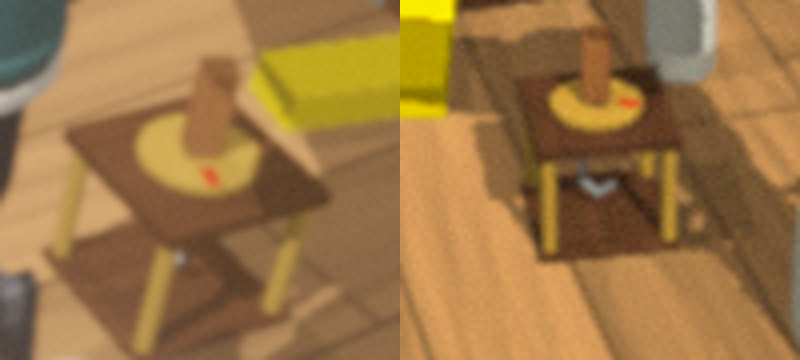

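The crop shows the handle top at scene (402,146) and side (249,137.5). The red mark is at scene (401,174.5) and side (257,156), with the hook opening toward it.

```bash
python3 - <<'E'
from h import *
for n,top,col,mk,plate in [("scene",(402,146),(397.5,168),(400.8,174.5),[(70,132),(186,240),(328,192),(190,92)]),("side",(249.2,137.5),(249,156),(257.2,155.8),[(118,78),(137,155),(280,146),(258,66)])]:
    m=env.camera_model(n);o=(348,130) if n=="scene" else (200,130)
    print(n,*(onz(ray(m,*p),z).round() [:2] for p,z in [(top,182),(col,116),(mk,116)]))
    P=np.array([onz(ray(m,p[0]/4+o[0],p[1]/4+o[1]),110)[:2] for p in plate]);print(P.round(),P.mean(0).round(1))
    im=np.load(f"pics/{n}0.npy").astype(int)
    bl=(im[...,2]>im[...,0]*1.6)&(im[...,2]>im[...,1]*1.6)&(im[...,2]>60)
    for b in blobs(bl,500):print(b.min(0),b.max(0),[onz(ray(m,(b[:,0].min()+b[:,0].max())/2,b[:,1].min()),115)[:2].round()])
    # blue wax
    h=cv2.cvtColor(np.load(f"pics/{n}0.npy"),cv2.COLOR_RGB2HSV).astype(int)
    red=((h[...,0]<12)|(h[...,0]>170))&(h[...,1]>150)&(h[...,2]>90)
    for b in blobs(red,8):
        if len(b)<80: print("red",b.mean(0).round(1),onz(ray(m,*b.mean(0)),40).round())
E
```

```text
scene [445. 363.] [448. 364.] [472. 354.]
[[388. 311.]
 [506. 306.]
 [512. 415.]
 [390. 409.]] [448.8 360.2]
[229 258] [293 333] [array([547., -79.])]
red [518.  251.7] [752. 480.  40.]
red [261.8 299.9] [ 590. -101.   40.]
side [451. 361.] [448. 356.] [474. 350.]
[[399. 424.]
 [384. 304.]
 [497. 285.]
 [518. 410.]] [449.6 355.7]
[324 221] [373 279] [array([620., -55.])]
```

View pics/wrist0.png

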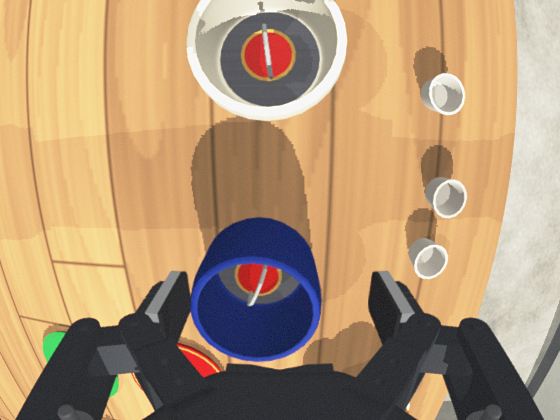

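The wrist view shows the blue jar's mouth at about (256,310). Its wire loop is a bright line running from about (250,303) to (266,267). I'll zoom in on it.

```bash
python3 - <<'E'
from h import *
im=np.load("pics/wrist0.npy");c=im[210:370,180:340]
cv2.imwrite("pics/c2.png",cv2.resize(c,None,fx=3.75,fy=3.75,interpolation=cv2.INTER_CUBIC)[:,:,::-1])
E
```

```text
(no output)
```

View pics/c2.png

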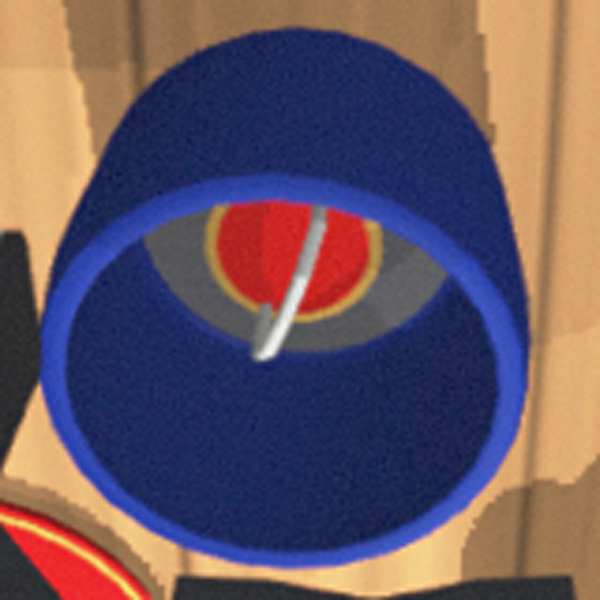

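```bash
python3 - <<'E'
from h import *
m=env.camera_model("wrist")
f=lambda x,y,z:onz(fray(m,x/3.75+180-.4,y/3.75+210-.4),z)[:2].round(1)
a=[f(*p,115) for p in [(42,360),(528,370),(285,175),(285,567),(110,225),(470,235),(110,500),(465,500)]]
print(circ(np.array(a)),a)
for p in [(320,210),(313,240),(302,280),(288,315),(275,340),(263,352)]: print([f(*p,z).tolist() for z in (82,79,67)])
print("wax",[f(*p,40) for p in [(207,245),(382,245),(295,322)]])
print(R.from_quat(np.roll(env.read_state()['tcp_rot'],-1)).as_matrix().round(3))
E
```

```text
(array([ 600.81948735, -105.39964662]), np.float64(63.26034497134237)) [array([538. , -98.4]), array([663.8, -99.2]), array([603.5, -43.4]), array([ 599.1, -169.2]), array([560.3, -57.6]), array([647.4, -59.4]), array([ 551. , -145.7]), array([ 649.3, -143.1])]
[[609.9, -69.4], [609.8, -71.0], [609.1, -77.1]]
[[607.8, -78.6], [607.7, -80.3], [607.0, -86.8]]
[[604.5, -91.3], [604.3, -93.0], [603.5, -100.1]]
[[600.3, -102.8], [600.1, -104.7], [599.1, -112.2]]
[[596.4, -111.3], [596.1, -113.3], [594.9, -121.1]]
[[592.8, -115.5], [592.4, -117.5], [591.1, -125.5]]
wax [array([ 572.2, -103.6]), array([ 626.8, -103.1]), array([ 599. , -131.7])]
[[-0.001  1.    -0.   ]
 [-0.    -0.    -1.   ]
 [-1.    -0.001  0.   ]]
```

Estimates so far:
- **Blue cup:** bar at about (600,-104), with its loop x-axis at yaw about -20°.
- **Hook:** at about (448,361), yaw about -18°.

I'll move above the hook.

{"api": "jog_arm", "payload": {
  "rows": [-4,-10,-20,0,0,0,0,-10,-30,-62,2,0,0,0,-20,-52,-106,5,0,0,0,-20,-74,-150,8,0,0,0,-20,-96,-195,11,0,0,0,-20,-118,-240,14,0,0,0,-20,-140,-285,16,0,0,0,-20,-160,-326,18,0,0,0,-20,-172,-350,18,0,0,0,-20,-177,-361,18,0,0,0]
}}

```text
time: 1.15
eef_pos: [445.8, 363.6, 250.8]
tcp_rot: [-0.416, -0.571, -0.417, 0.572]
force: [-0.1, -0.4, 0.2]
grip_width: 0.998
```

```bash
python3 - <<'E'
from h import *
s=env.read_state();print(s['eef_pos'].round(1),s['time'],s['force'].round(2),R.from_quat(np.roll(s['tcp_rot'],-1)).as_matrix().round(3).tolist())
m=env.camera_model("wrist");im=env.get_image("wrist");np.save("pics/w1.npy",im);np.save("pics/w1T.npy",m["pose"])
cv2.imwrite("pics/w1.png",im[:,:,::-1])
E
```

```text
[445.8 363.6 250.8] 1.15 [-0.06 -0.38  0.19] [[-0.002, 0.952, -0.306], [0.0, -0.306, -0.952], [-1.0, -0.002, 0.0]]
```

View pics/w1.png

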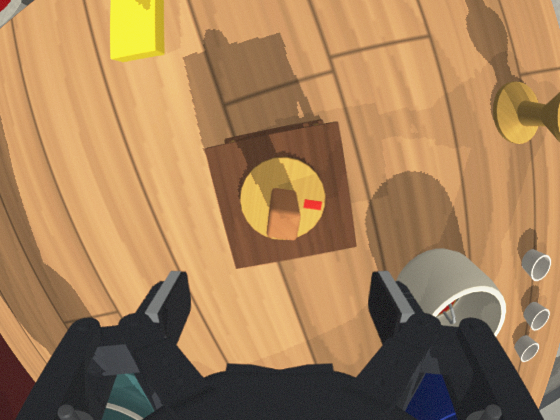

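The wrist view shows the collar centre near (283,198), the red mark at (313,205), the handle top at about (284,224), and the plate corners.

```bash
python3 - <<'E'
from h import *
im=np.load("pics/w1.npy");m=env.camera_model("wrist");m["pose"]=np.load("pics/w1T.npy")
h=cv2.cvtColor(im,cv2.COLOR_RGB2HSV).astype(int)
roi=np.zeros(im.shape[:2],bool);roi[150:250,230:335]=1
brass=(h[...,0]>17)&(h[...,0]<32)&(h[...,1]>120)&(h[...,2]>120)&roi
b=blobs(brass,100)[0];hull=cv2.convexHull(b)[:,0]
w=np.array([onz(fray(m,*p),116) for p in hull]);print("collar",circ(w))
red=((h[...,0]<5)|(h[...,0]>174))&(h[...,1]>200)&(h[...,2]>180)&roi
mk=blobs(red,10)[0];mw=onz(fray(m,*mk.mean(0)),116);d=mw[:2]-circ(w)[0];print("mark",mk.mean(0),mw,np.hypot(*d),np.degrees(np.arctan2(d[1],d[0])))
P=np.array([onz(fray(m,*p),110)[:2] for p in [(206,149),(338,122),(356,245),(236,268)]]);print(P.round(),P.mean(0))
print("handle top",np.array([onz(fray(m,*p),182)[:2] for p in [(270,208),(299,210),(298,241),(268,239)]]).round(1))
c=im[185:255,250:330];cv2.imwrite("pics/c3.png",cv2.resize(c,None,fx=7,fy=7,interpolation=cv2.INTER_CUBIC)[:,:,::-1])
E
```

```text
collar (array([448.42233322, 365.85102822]), np.float64(37.87990910984302))
mark [312.35714286 204.07142857] [472.71418998 353.59443957 116.        ] 27.208790317205313 -26.773476789294577
[[398. 429.]
 [516. 416.]
 [502. 299.]
 [383. 312.]] [449.71725326 364.15605573]
handle top [[443.7 380.1]
 [462.1 372.7]
 [454.9 350.9]
 [435.2 358.8]]
```

View pics/c3.png

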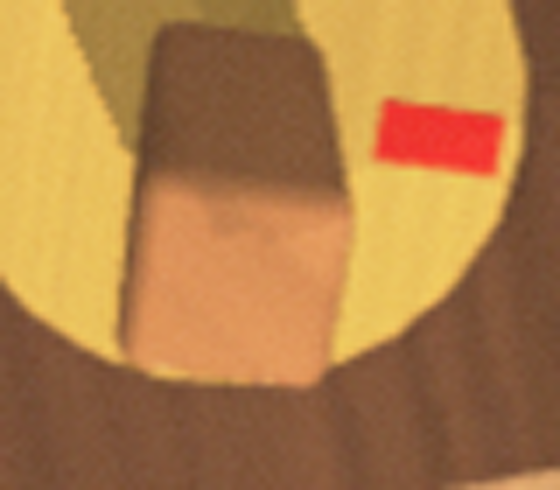

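The hook yaw is about -26°. I'll turn 8°, shift, descend to z≈132, then grip.

{"api": "jog_arm", "payload": {
  "rows": [10,1,-1,4,0,0,0,25,2,-2.6,8,0,0,0,45,2,-2.6,8,0,0,0,65,2,-2.6,8,0,0,0,85,2,-2.6,8,0,0,0,100,2,-2.6,8,0,0,0,110,2,-2.6,8,0,0,0,116,2,-2.6,8,0,0,0,118,2,-2.6,8,0,0,0,118,2,-2.6,8,0,0,0],
  "force": 60
}}

```text
time: 2.2
eef_pos: [448.5, 365.9, 133.0]
tcp_rot: [-0.375, -0.599, -0.376, 0.599]
force: [-0.3, -0.4, 0.5]
grip_width: 1.001
```

{"api": "jog_arm", "payload": {
  "rows": [0,0,0,0,0,0,0.4,0,0,0,0,0,0,0.6,0,0,0,0,0,0,0.8,0,0,0,0,0,0,1,0,0,0,0,0,0,1,0,0,0,0,0,0,1,0,0,0,0,0,0,1,0,0,0,0,0,0,1,0,0,0,0,0,0,1,0,0,0,0,0,0,1],
  "force": 60
}}

```text
time: 3.2
eef_pos: [448.6, 366.1, 133.3]
tcp_rot: [-0.375, -0.599, -0.376, 0.599]
force: [-0.8, 0.1, 6.0]
grip_width: 0.249
```

Gripped at 21 mm. Now lift straight up.

{"api": "jog_arm", "payload": {
  "rows": [-3,0,0,0,0,0,1,-10,0,0,0,0,0,1,-25,0,0,0,0,0,1,-45,0,0,0,0,0,1,-65,0,0,0,0,0,1,-85,0,0,0,0,0,1,-105,0,0,0,0,0,1,-122,0,0,0,0,0,1,-132,0,0,0,0,0,1,-135,0,0,0,0,0,1]
}}

```text
time: 4.2
eef_pos: [449.0, 366.2, 269.9]
tcp_rot: [0.375, 0.599, 0.376, -0.598]
force: [-0.9, 0.4, -1.4]
grip_width: 0.246
```

```bash
cat > t.py <<'E'
from h import *
import sys
# usage: t.py x y z yaw : tool-axes shift to reach TCP target
s=env.read_state();M=R.from_quat(np.roll(s['tcp_rot'],-1))
yaw=np.degrees(np.arctan2(M.as_matrix()[1,1],M.as_matrix()[0,1]))
print("t",s['time'],s['eef_pos'].round(1),"yaw",yaw.round(2),"F",s['force'].round(2),"w",round(s['grip_width'],3),"q",s['joint_positions'].round(2))
if len(sys.argv)>4:
    x,y,z,a=map(float,sys.argv[1:]);c,n=np.cos(np.radians(a)),np.sin(np.radians(a))
    G=R.from_matrix(np.array([[0,c,n],[0,n,-c],[-1,0,0]]))
    print("shift",M.inv().apply(np.array([x,y,z])-s['eef_pos']).round(1),"turn",(M.inv()*G).as_rotvec(degrees=True).round(2))
E
python3 t.py 583 -97 260 -20
```

```text
t 4.2 [449.  366.2 269.9] yaw -25.78 F [-0.89  0.45 -1.44] w 0.246 q [-0.64  0.3  -0.13  1.68  0.04  1.15 -1.22]
shift [  8.9 322.1 358.8] turn [-5.78 -0.13  0.03]
```

{"api": "jog_arm", "payload": {
  "rows": [0,5,6,0,0,0,1,0,16,20,0,0,0,1,0,32,40,0,0,0,1,0,52,65,0,0,0,1,0,72,90,0,0,0,1,0,92,115,0,0,0,1,0,112,140,0,0,0,1,0,134,166,0,0,0,1,0,154,191,0,0,0,1,0,174,216,0,0,0,1]
}}

```text
time: 5.2
eef_pos: [511.4, 93.9, 268.6]
tcp_rot: [0.375, 0.599, 0.376, -0.599]
force: [-0.6, -0.1, -1.8]
grip_width: 0.25
```

```bash
python3 t.py 573 -170 265 -20
```

```text
t 5.2 [511.4  93.9 268.6] yaw -25.81 F [-0.57 -0.05 -1.82] w 0.25 q [-0.27  0.19  0.04  1.83 -0.01  1.12 -0.68]
shift [  3.1 170.4 210.8] turn [-5.81 -0.09  0.08]
```

{"api": "jog_arm", "payload": {
  "rows": [0,18,22,-1,0,0,1,0,40,49,-2,0,0,1,0,62,76,-3,0,0,1,0,84,103,-4,0,0,1,0,106,130,-5,0,0,1,0,128,158,-5.8,0,0,1,2,148,182,-5.8,0,0,1,3,162,200,-5.8,0,0,1,3,169,209,-5.8,0,0,1,3,170.4,210.8,-5.8,0,0,1]
}}

```text
time: 6.2
eef_pos: [572.6, -171.2, 264.4]
tcp_rot: [-0.404, -0.579, -0.406, 0.58]
force: [-0.3, 0.6, -1.3]
grip_width: 0.252
```

```bash
python3 t.py; python3 - <<'E'
from h import *
m=env.camera_model("wrist");im=env.get_image("wrist");np.save("pics/w2.npy",im);np.save("pics/w2T.npy",m["pose"])
cv2.imwrite("pics/w2.png",cv2.resize(im[60:410,120:440],None,fx=1.7,fy=1.7,interpolation=cv2.INTER_CUBIC)[:,:,::-1])
E
```

```text
t 6.2 [ 572.6 -171.2  264.4] yaw -20.11 F [-0.35  0.57 -1.32] w 0.252 q [ 0.09  0.34  0.19  1.65 -0.07  1.16 -0.05]
```

View pics/w2.png

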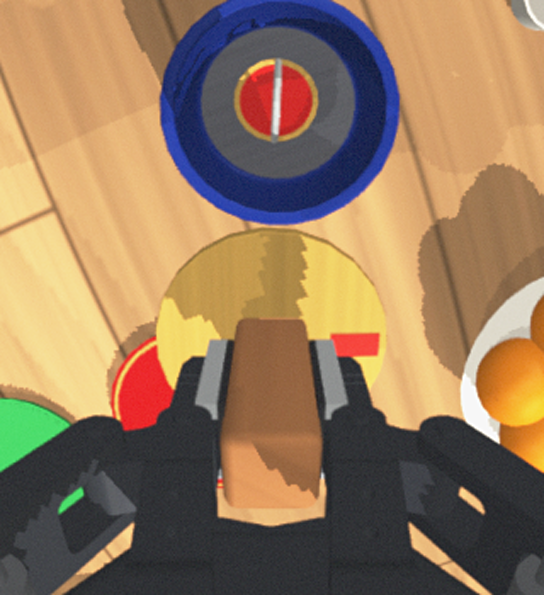

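The view shows the loop from (278,60) to (275,142), almost parallel to the image column. The gripped hook is straight, with the mark on the right (+x).

```bash
python3 - <<'E'
from h import *
im=np.load("pics/w2.npy");m=env.camera_model("wrist");m["pose"]=np.load("pics/w2T.npy")
f=lambda x,y,z:onz(fray(m,x/1.7+120-.2,y/1.7+60-.2),z)[:2]
e1,e2=f(278,61,67),f(275,141,67);d=e1-e2;print(e1,e2,(e1+e2)/2,np.hypot(*d),"loop x yaw",np.degrees(np.arctan2(d[1],d[0]))-90)
print("line mid",f(276.8,100,82))
h=cv2.cvtColor(im,cv2.COLOR_RGB2HSV).astype(int);g=(h[...,1]<70)&(h[...,2]>140);g[:,:272]=0;g[:,295:]=0;g[:93]=0;g[146:]=0
ys,xs=np.nonzero(g);print(len(xs));p=np.polyfit(ys,xs,1);a,b=[onz(fray(m,np.polyval(p,y),y),81)[:2] for y in (ys.min()+4,ys.max()-4)];d=a-b;print(ys.min(),ys.max(),a,b,np.degrees(np.arctan2(d[1],d[0]))-90)
rim=np.array([f(*q,115) for q in [(161,105),(399,105),(278,224),(193,25),(362,25),(190,185),(365,185)]]);print("rim",circ(rim))
wx=np.array([f(*q,40) for q in [(234,100),(319,100),(276,143),(276,58)]]);print("cup",circ(wx))
E
```

```text
[608.59770882 -81.25865608] [ 589.97045295 -127.04927428] [ 599.28408089 -104.15396518] 49.43435421494931 loop x yaw -22.136097095477467
line mid [ 599.67789685 -103.30053916]
178
95 139 [607.10485647 -85.03929115] [ 593.016533   -118.43815095] -22.871013924124938
rim (array([ 599.38922045, -106.76954419]), np.float64(62.91417987054553))
cup (array([ 599.38144623, -104.44224509]), np.float64(28.130161416146244))
```

Bar is at (599.4,-104) with yaw -22.5°. Entry point: hook axis 25 mm back along its x, at (576.3,-94.4).

```bash
python3 t.py 576.3 -94.4 264 -22.5
```

```text
t 6.25 [ 572.7 -170.3  264.6] yaw -20.05 F [-1.37  0.21 -2.65] w 0.255 q [ 0.09  0.34  0.19  1.65 -0.07  1.16 -0.05]
shift [  0.8 -22.7 -72.5] turn [ 2.45 -0.08  0.13]
```

{"api": "jog_arm", "payload": {
  "rows": [0,-3,-9,1,0,0,1,0,-8,-26,2,0,0,1,0,-14,-45,2.4,0,0,1,0,-19,-60,2.4,0,0,1,0,-22,-70,2.4,0,0,1,0.8,-22.7,-72.5,2.45,0,0,1,0.8,-22.7,-72.5,2.45,0,0,1,0.8,-22.7,-72.5,2.45,0,0,1,0.8,-22.7,-72.5,2.45,0,0,1,0.8,-22.7,-72.5,2.45,0,0,1]
}}

```text
time: 7.25
eef_pos: [576.2, -95.0, 263.9]
tcp_rot: [-0.392, -0.588, -0.393, 0.588]
force: [0.0, 0.8, -1.8]
grip_width: 0.252
```

```bash
python3 t.py 576.3 -94.4 166 -22.5
```

```text
t 7.25 [576.2 -95.  263.9] yaw -22.55 F [ 0.02  0.82 -1.79] w 0.252 q [-0.02  0.32  0.16  1.69 -0.06  1.14 -0.23]
shift [97.9  0.1 -0.4] turn [-0.05 -0.07  0.12]
```

{"api": "jog_arm", "payload": {
  "rows": [5,0,0,0,0,0,1,15,0,0,0,0,0,1,28,0,0,0,0,0,1,42,0,0,0,0,0,1,56,0,0,0,0,0,1,70,0,0,0,0,0,1,82,0,0,0,0,0,1,92,0,-0.4,0,0,0,1,97,0,-0.4,0,0,0,1,98,0,-0.4,0,0,0,1]
}}

```text
time: 8.25
eef_pos: [576.1, -94.4, 165.4]
tcp_rot: [-0.392, -0.588, -0.394, 0.588]
force: [-0.5, 0.2, -1.4]
grip_width: 0.249
```

```bash
python3 t.py 599.4 -104 166 -22.5;python3 - <<'E'
from h import *
a=env.get_image("wrist");b=env.get_image("scene")
a=cv2.resize(a[60:410,130:430],(390,455));b=cv2.resize(b[160:360,180:350],(387,455),interpolation=cv2.INTER_CUBIC)
cv2.imwrite("pics/w3.png",np.hstack([a,b])[:,:,::-1])
E
```

```text
t 8.25 [576.1 -94.4 165.4] yaw -22.54 F [-0.49  0.22 -1.43] w 0.249 q [-0.01  0.42  0.15  1.78 -0.08  0.95 -0.22]
shift [-0.7 25.2 -0.1] turn [-0.04 -0.06  0.16]
```

View pics/w3.png

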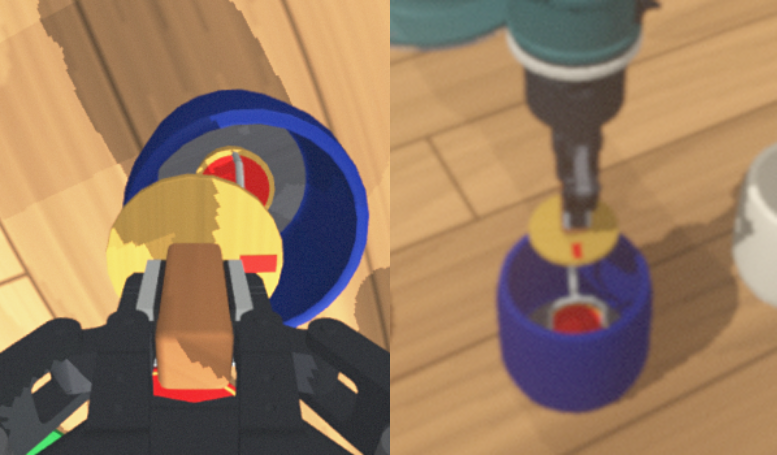

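The hook is in the jar behind the upright loop with no contact force. Advance 25 mm, then lift slowly.

{"api": "jog_arm", "payload": {
  "rows": [0,2,0,0,0,0,1,0,6,0,0,0,0,1,0,11,0,0,0,0,1,0,16,0,0,0,0,1,0,20,0,0,0,0,1,0,23,0,0,0,0,1,0,25,0,0,0,0,1,-2,25,0,0,0,0,1,-6,25,0,0,0,0,1,-10,25,0,0,0,0,1]
}}

```text
time: 9.35
eef_pos: [599.4, -104.0, 176.6]
tcp_rot: [0.392, 0.588, 0.393, -0.588]
force: [-0.5, -0.3, -1.8]
grip_width: 0.251
```

{"api": "jog_arm", "payload": {
  "rows": [-2,0,0,0,0,0,1,-4,0,0,0,0,0,1,-6,0,0,0,0,0,1,-8,0,0,0,0,0,1,-10,0,0,0,0,0,1,-12,0,0,0,0,0,1,-14,0,0,0,0,0,1,-16,0,0,0,0,0,1,-18,0,0,0,0,0,1,-20,0,0,0,0,0,1]
}}

```text
time: 10.35
eef_pos: [599.5, -104.0, 196.7]
tcp_rot: [0.392, 0.588, 0.393, -0.588]
force: [0.0, 0.2, -3.6]
grip_width: 0.248
```

```bash
python3 t.py 599.4 -104 320 -22.5
```

```text
t 10.35 [ 599.5 -104.   196.7] yaw -22.54 F [ 0.02  0.18 -3.61] w 0.248 q [ 0.    0.42  0.15  1.69 -0.08  1.03 -0.21]
shift [-123.3   -0.3   -0.2] turn [-0.04 -0.08  0.1 ]
```

The force changed by about -2 N, so the cup is hooked. Lift gently.

{"api": "jog_arm", "payload": {
  "rows": [-1,0,0,0,0,0,1,-4,0,0,0,0,0,1,-9,0,0,0,0,0,1,-15,0,0,0,0,0,1,-21,0,0,0,0,0,1,-27,0,0,0,0,0,1,-33,0,0,0,0,0,1,-39,0,0,0,0,0,1,-45,0,0,0,0,0,1,-51,0,0,0,0,0,1]
}}

```text
time: 11.35
eef_pos: [599.5, -104.2, 248.2]
tcp_rot: [0.392, 0.588, 0.393, -0.588]
force: [0.0, 0.5, -1.7]
grip_width: 0.254
```

{"api": "jog_arm", "payload": {
  "rows": [-7,0,0,0,0,0,1,-14,0,0,0,0,0,1,-21,0,0,0,0,0,1,-28,0,0,0,0,0,1,-36,0,0,0,0,0,1,-44,0,0,0,0,0,1,-52,0,0,0,0,0,1,-60,0,0,0,0,0,1,-67,0,0,0,0,0,1,-72,0,0,0,0,0,1]
}}

```text
time: 12.35
eef_pos: [599.7, -104.3, 321.0]
tcp_rot: [0.392, 0.588, 0.393, -0.588]
force: [-0.1, -0.0, -3.6]
grip_width: 0.249
```

```bash
python3 t.py 453 -329 322 -22.5;python3 - <<'E'
from h import *
a=env.get_image("side");b=env.get_image("scene")
a=cv2.resize(a[130:350,260:420],None,fx=2.3,fy=2.3,interpolation=cv2.INTER_CUBIC);b=cv2.resize(b[120:340,180:340],None,fx=2.3,fy=2.3,interpolation=cv2.INTER_CUBIC)
cv2.imwrite("pics/w4.png",np.hstack([a,b])[:,:,::-1])
E
```

```text
t 12.35 [ 599.7 -104.3  321. ] yaw -22.54 F [-0.07 -0.03 -3.57] w 0.249 q [-0.01  0.32  0.17  1.55 -0.06  1.28 -0.22]
shift [ -1.4 -49.4 263.7] turn [-0.04 -0.09  0.08]
```

View pics/w4.png

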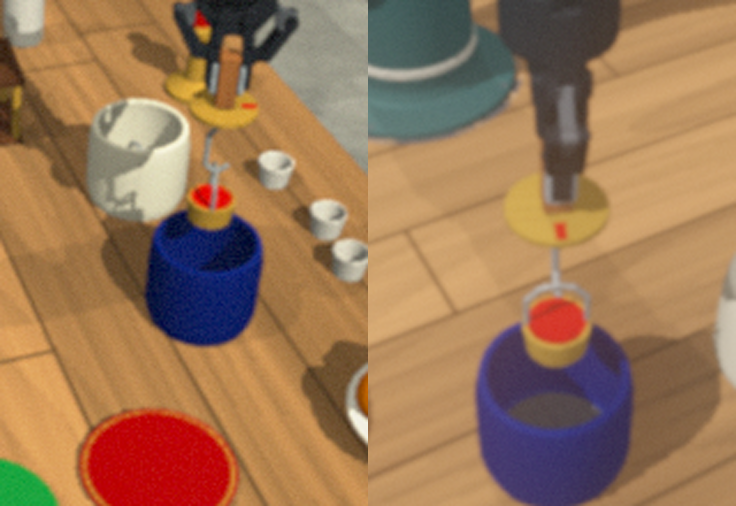

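The cup hangs from the hook well above the jar mouth. Carry it smoothly to over the tray.

{"api": "jog_arm", "payload": {
  "rows": [0,-0.1,0.3,0,0,0,1,0,-0.4,2.3,0,0,0,1,0,-1.3,7,0,0,0,1,0,-2.9,15.3,0,0,0,1,0,-5.1,27.3,0,0,0,1,0,-8.1,43,0,0,0,1,0,-11.6,62,0,0,0,1,0,-15.7,83.7,0,0,0,1,0,-20.1,107.3,0,0,0,1,0,-24.7,131.9,0,0,0,1]
}}

```text
time: 13.45
eef_pos: [525.0, -218.4, 320.9]
tcp_rot: [0.392, 0.589, 0.393, -0.588]
force: [1.3, -0.1, -3.2]
grip_width: 0.248
```

{"api": "jog_arm", "payload": {
  "rows": [0,-4.6,24.6,0,0,0,1,0,-9,48.1,0,0,0,1,0,-13.1,69.8,0,0,0,1,0,-16.6,88.8,0,0,0,1,0,-19.6,104.6,0,0,0,1,0,-21.8,116.6,0,0,0,1,0,-23.4,124.8,0,0,0,1,0,-24.3,129.6,0,0,0,1,0,-24.6,131.5,0,0,0,1,0,-24.7,131.9,0,0,0,1]
}}

```text
time: 14.45
eef_pos: [451.7, -330.5, 320.6]
tcp_rot: [0.392, 0.589, 0.393, -0.588]
force: [-0.1, -0.6, -3.2]
grip_width: 0.252
```

```bash
python3 t.py 453 -329 181 -22.5
```

```text
t 14.45 [ 451.7 -330.5  320.6] yaw -22.56 F [-0.1  -0.6  -3.24] w 0.252 q [ 0.32  0.23  0.31  1.67 -0.08  1.25  0.25]
shift [139.7   0.7  -1.6] turn [-0.06 -0.1   0.04]
```

{"api": "jog_arm", "payload": {
  "rows": [0.5,0,0,0,0,0,1,3,0,0,0,0,0,1,8,0,0,0,0,0,1,15,0,0,0,0,0,1,23,0,0,0,0,0,1,31,0,0,0,0,0,1,39,0,0,0,0,0,1,47,0,0,0,0,0,1,55,0,0,0,0,0,1,63,0,0,0,0,0,1]
}}

```text
time: 15.45
eef_pos: [451.7, -330.4, 256.9]
tcp_rot: [0.392, 0.589, 0.393, -0.588]
force: [0.0, 0.4, -3.8]
grip_width: 0.248
```

{"api": "jog_arm", "payload": {
  "rows": [8,0,0,0,0,0,1,16,0,0,0,0,0,1,24,0,0,0,0,0,1,32,0,0,0,0,0,1,39,0,0,0,0,0,1,45,0,0,0,0,0,1,50,0,0,0,0,0,1,54,0,0,0,0,0,1,57,0,0,0,0,0,1,59,0,0,0,0,0,1]
}}

```text
time: 16.45
eef_pos: [451.7, -330.3, 197.8]
tcp_rot: [0.392, 0.589, 0.393, -0.588]
force: [-0.5, 0.2, -3.2]
grip_width: 0.253
```

{"api": "jog_arm", "payload": {
  "rows": [2,0,0,0,0,0,1,4,0,0,0,0,0,1,6,0,0,0,0,0,1,8,0,0,0,0,0,1,10,0,0,0,0,0,1,12,0,0,0,0,0,1,14,0,0,0,0,0,1,15.5,0,0,0,0,0,1,17,0,0,0,0,0,1,18.5,0,0,0,0,0,1]
}}

```text
time: 17.45
eef_pos: [451.8, -330.3, 179.3]
tcp_rot: [0.392, 0.589, 0.393, -0.588]
force: [-0.9, -0.3, -1.7]
grip_width: 0.252
```

Touchdown: the force is back to about -1.7 N. Sink another 14 mm so the hook clears the bar.

{"api": "jog_arm", "payload": {
  "rows": [1.5,0,0,0,0,0,1,3,0,0,0,0,0,1,4.5,0,0,0,0,0,1,6,0,0,0,0,0,1,7.5,0,0,0,0,0,1,9,0,0,0,0,0,1,10.5,0,0,0,0,0,1,12,0,0,0,0,0,1,13.5,0,0,0,0,0,1,14.3,0,0,0,0,0,1]
}}

```text
time: 18.45
eef_pos: [451.8, -330.3, 164.8]
tcp_rot: [0.392, 0.589, 0.393, -0.588]
force: [-0.2, 0.6, -1.3]
grip_width: 0.249
```

```bash
python3 t.py;python3 - <<'E'
from h import *
a=env.get_image("side");b=env.get_image("scene")
a=cv2.resize(a[200:380,260:400],None,fx=2.8,fy=2.8,interpolation=cv2.INTER_CUBIC);b=cv2.resize(b[180:360,70:210],None,fx=2.8,fy=2.8,interpolation=cv2.INTER_CUBIC)
cv2.imwrite("pics/w5.png",np.hstack([a,b])[:,:,::-1])
E
```

```text
t 18.45 [ 451.8 -330.3  164.8] yaw -22.56 F [-0.18  0.61 -1.27] w 0.249 q [ 0.35  0.39  0.29  1.85 -0.14  0.93  0.3 ]
```

View pics/w5.png

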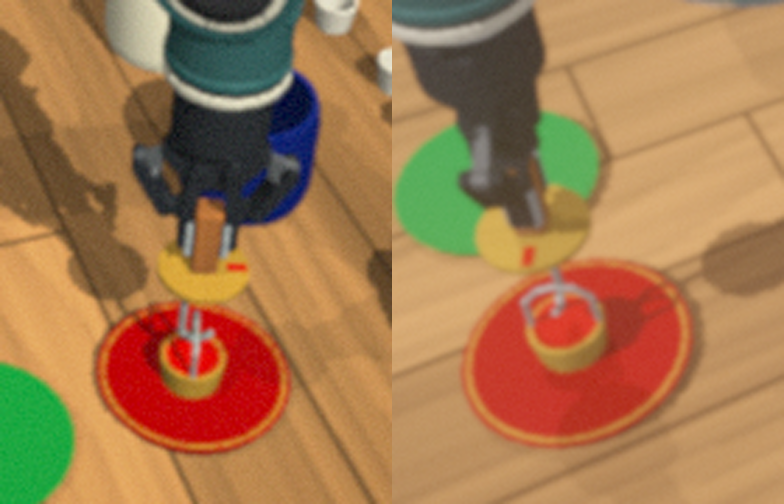

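The cup stands upright near the tray centre with the hook hanging free below the bar. Back out along -x, then go up.

{"api": "jog_arm", "payload": {
  "rows": [0,-1.5,0,0,0,0,1,0,-4,0,0,0,0,1,0,-8,0,0,0,0,1,0,-13,0,0,0,0,1,0,-18,0,0,0,0,1,0,-24,0,0,0,0,1,0,-30,0,0,0,0,1,0,-36,0,0,0,0,1,0,-41,0,0,0,0,1,0,-44,0,0,0,0,1]
}}

```text
time: 19.55
eef_pos: [410.7, -313.2, 164.9]
tcp_rot: [0.392, 0.589, 0.393, -0.588]
force: [-0.5, 0.4, -1.8]
grip_width: 0.252
```

{"api": "jog_arm", "payload": {
  "rows": [-2,0,0,0,0,0,1,-8,0,0,0,0,0,1,-18,0,0,0,0,0,1,-30,0,0,0,0,0,1,-44,0,0,0,0,0,1,-59,0,0,0,0,0,1,-74,0,0,0,0,0,1,-89,0,0,0,0,0,1,-100,0,0,0,0,0,1,-106,0,0,0,0,0,1]
}}

```text
time: 20.55
eef_pos: [411.0, -313.6, 272.4]
tcp_rot: [0.392, 0.589, 0.393, -0.587]
force: [-0.4, 0.0, -1.9]
grip_width: 0.252
```

```bash
python3 t.py 448.9 366 270 -25.8
```

```text
t 20.55 [ 411.  -313.6  272.4] yaw -22.57 F [-0.41  0.03 -1.89] w 0.252 q [ 0.32  0.19  0.31  1.84 -0.06  1.12  0.26]
shift [   3.2 -225.8 -642.1] turn [ 3.23 -0.09 -0.05]
```

{"api": "jog_arm", "payload": {
  "rows": [0,-3,-9,0,0,0,1,0,-10,-28,0,0,0,1,0,-20,-56,0,0,0,1,0,-32,-90,0,0,0,1,0,-45,-127,0,0,0,1,0,-58,-165,0,0,0,1,0,-71,-203,0,0,0,1,0,-84,-240,0,0,0,1,0,-98,-278,0,0,0,1,0,-111,-316,0,0,0,1]
}}

```text
time: 21.55
eef_pos: [428.9, 22.9, 272.5]
tcp_rot: [0.393, 0.589, 0.393, -0.588]
force: [1.3, -0.0, -1.6]
grip_width: 0.253
```

```bash
python3 t.py 448.9 366 270 -25.8
```

```text
t 21.55 [428.9  22.9 272.5] yaw -22.54 F [ 1.33 -0.04 -1.64] w 0.253 q [-0.1   0.02 -0.02  2.02 -0.    1.11 -0.52]
shift [   2.9 -113.1 -324.5] turn [ 3.26 -0.08 -0.04]
```

{"api": "jog_arm", "payload": {
  "rows": [0,-13,-37,0,0,0,1,0,-26,-75,0,0,0,1,0,-39,-113,1,0,0,1,0,-53,-151,1,0,0,1,0,-66,-189,2,0,0,1,0,-79,-226,3,0,0,1,0,-92,-263,3,0,0,1,0,-103,-295,3.2,0,0,1,0,-110,-317,3.2,0,0,1,0,-113.1,-324.5,3.26,0,0,1]
}}

```text
time: 22.55
eef_pos: [447.5, 368.5, 271.9]
tcp_rot: [0.376, 0.599, 0.377, -0.598]
force: [-0.2, 0.1, -2.8]
grip_width: 0.254
```

```bash
python3 t.py 448.9 365.7 136 -25.8
```

```text
t 22.55 [447.5 368.5 271.9] yaw -25.65 F [-0.21  0.1  -2.81] w 0.254 q [-0.52  0.31 -0.28  1.68  0.09  1.16 -1.27]
shift [135.9   2.6   2. ] turn [ 0.15 -0.04  0.04]
```

{"api": "jog_arm", "payload": {
  "rows": [2,1.3,1,0,0,0,1,8,2.6,2,0,0,0,1,20,2.6,2,0,0,0,1,36,2.6,2,0,0,0,1,54,2.6,2,0,0,0,1,72,2.6,2,0,0,0,1,90,2.6,2,0,0,0,1,108,2.6,2,0,0,0,1,122,2.6,2,0,0,0,1,131,2.6,2,0,0,0,1]
}}

```text
time: 23.55
eef_pos: [448.6, 364.7, 139.4]
tcp_rot: [-0.376, -0.598, -0.377, 0.599]
force: [-0.5, 0.0, -0.9]
grip_width: 0.249
```

{"api": "jog_arm", "payload": {
  "rows": [1,0,0,0,0,0,1,2,0,0,0,0,0,1,3,0,0,0,0,0,1,4,0,0,0,0,0,1,5,0,0,0,0,0,1,6,0,0,0,0,0,1,7,0,0,0,0,0,1,7,0,0,0,0,0,1,7,0,0,0,0,0,1,7,0,0,0,0,0,1]
}}

```text
time: 24.55
eef_pos: [448.7, 364.8, 133.3]
tcp_rot: [-0.376, -0.598, -0.377, 0.599]
force: [-4.9, -4.5, 13.0]
grip_width: 0.248
```

Seated, with an upward contact force of 13 N. Release, then rise.

{"api": "jog_arm", "payload": {
  "rows": [0,0,0,0,0,0,0.7,0,0,0,0,0,0,0.5,0,0,0,0,0,0,0.2,0,0,0,0,0,0,0,0,0,0,0,0,0,0,0,0,0,0,0,0,0,0,0,0,0,0,0,0,0,0,0,0,0,0,0,0,0,0,0,0,0,0,0,0,0,0,0,0,0]
}}

```text
time: 25.55
eef_pos: [448.7, 364.8, 133.3]
tcp_rot: [-0.376, -0.598, -0.377, 0.599]
force: [1.5, -1.1, -0.5]
grip_width: 0.999
```

{"api": "jog_arm", "payload": {
  "rows": [-2,0,0,0,0,0,0,-8,0,0,0,0,0,0,-18,0,0,0,0,0,0,-32,0,0,0,0,0,0,-48,0,0,0,0,0,0,-64,0,0,0,0,0,0,-80,0,0,0,0,0,0,-96,0,0,0,0,0,0,-108,0,0,0,0,0,0,-115,0,0,0,0,0,0]
}}

```text
time: 26.55
eef_pos: [449.0, 365.0, 250.1]
tcp_rot: [0.376, 0.599, 0.377, -0.598]
force: [-0.5, 0.8, 0.1]
grip_width: 0.998
```

```bash
python3 t.py;python3 - <<'E'
from h import *
a=env.get_image("wrist");b=env.get_image("side")
a=cv2.resize(a[120:280,190:370],(450,400));b=cv2.resize(b[240:400,260:400],(350,400),interpolation=cv2.INTER_CUBIC)
cv2.imwrite("pics/w6.png",np.hstack([a,b])[:,:,::-1])
E
```

```text
t 26.55 [449.  365.  250.1] yaw -25.69 F [-0.48  0.84  0.07] w 0.998 q [-0.52  0.33 -0.27  1.71  0.1   1.12 -1.27]
```

View pics/w6.png

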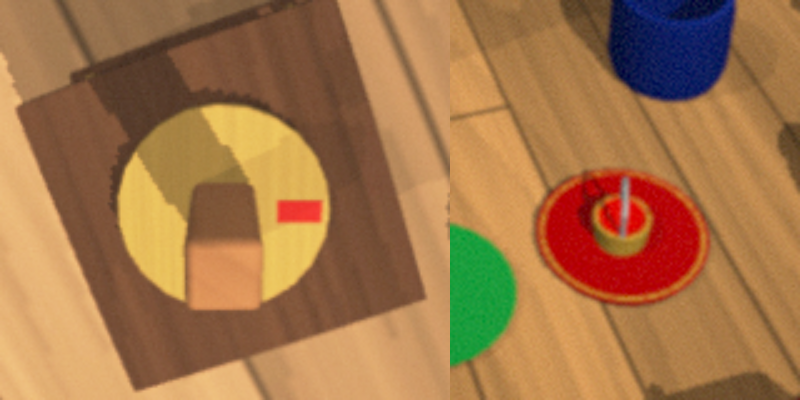

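The hook sits flat and centred in the stand, and the cup stands upright at the middle of the red tray. Handing in.

```bash
python3 -c "
from cell import env
print(env.close_job())"
```

```text
the job is handed in; nothing more can be done
None
```

I took the hook from its stand and caught the loop of the cup in the blue jar. I lifted the cup clear of the mouth, set it on the red tray, backed the hook out, hung it back and let go. I handed in at about 27 s of the 70 s allowed; the hand-in reports no verdict.

- **Lift:** the picture showed the cup hanging from the hook above the jar, with its bar at about 220 mm by calculation. The force readings jumped between about -1.7 and -3.8 N during the lift, but the later ones matched the cup's added weight.
- **Cup:** it stands upright near the tray's centre. I judged this by eye in the side view and did not measure the final position.
- **Hook:** it was released about 1 mm from the measured stand centre, with the collar flat on the plate. The gripper is open about 115 mm above it, and the wrist force is back near zero.
- **One disagreement:** the blue jar's rim measured about 63 mm in radius against the stated 68 mm. Its centre agreed with the cup's to about 2 mm, so I worked from the cup. No other check failed.

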